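Square a soft-jaw blank against two fences, then set it on the pad

ROBOT

A 7-joint arm with a two-finger parallel gripper is mounted at the origin on a cart in front of the work surface, level with it; the furniture and walls round the work are solid. World frame = base frame: x ahead of the robot, y to its left, z up, the work surface at z = 0. Lengths are in m, angles in rad, forces in N, time in s.
With the tool pointing down it reaches from about 0.4 to 0.85 m from the base axis. Payload 10.4 kg.
Tool frame: the origin (TCP) lies at the very end of the fingers, on their centre line; the grasp point (between the pads) lies 19 mm behind it (manip.tcp_to_grasp is the z of the grasp point in the tool frame, in m); z points along the fingers, x is the direction in which the jaws open and shut, and the axes are right-handed (so a half turn about z gives the same grasp; the last joint's range is limited). The gripper opens to 85 mm and grips with 20 to 120 N. Pads are 22 mm wide; open, the fingers measure 114 mm over their backs; the gripper's body (76 mm by 85 mm) begins 54 mm behind the grasp point. The pads swing forward as they close: fully open they stand 13 mm farther back than shut.
Start: joints at [1.218, 0.332, -0.065, 1.46, 0.022, 1.35, -0.088], TCP at [0.202, -0.591, 0.231] pointing down, gripper open.
Joint ranges: [-2.6, 2.6], [-0.5, 2.12], [-1.47, 1.34], [0.16, 2.42], [-1.27, 4.41], [0.06, 2.06], [-2.6, 2.6]. Speed limits (rad/s): [2.22, 2.22, 2.79, 2.79, 3.14, 3.14, 3.14].

INTERFACE

Orientations are given as a unit quaternion [x, y, z, w].
In Python, from workcell import manip gives the robot as it stands.
- The arm moves only by the tool servo_tool, never from a script. Its argument "moves" is a list of rows, each an object with "travel": the shift along the tool's x, y, z in mm, a list of three; "dr": the turn, a rotation vector about the tool's x, y, z in degrees, a list of three. A call has 1 to 12 rows; each row shifts and turns the commanded pose from where the row before left it, along the tool's axes as they then stand; what a row does not reach is not made up. A row lasts 1/8 s, in which the tool goes at most 62.5 mm and 10.7 degrees, less where a joint would pass 70% of its speed; a pose out of reach is approached as far as the arm can. A call is refused whole if a number of a shift passes 62.5 or a number of a turn 10.7, either way. A call with a gripper value outside its range is refused whole. "claw" is the closure, from 0 (fully open) to 1 (shut), set as the call begins (left out, the last holds). The fingers move at their own pace and stop on an object; "squeeze" is the grip in N (left out, the last holds). Time passes only in rows, so rows that do not move let the fingers close. It gives the time, the measured TCP pose, the force and the opening at its end, in the units of the state.
- manip.get_obs(): the state, without advancing time (a new reading comes with each control period).
- manip.camera(name): name is "scene" or "top" or "wrist"; returns the picture (384x512x3 uint8, blue, green, red); there is no depth.
- manip.calibration(name): a dict with "intrinsics" (3x3 intrinsics, pixels), "view" (4x4, takes a point from world to camera coordinates). Camera axes: x right, y down, z forward; pixel columns grow to the right and rows downward; lengths in m; the calibration is good to about 2 mm. A picture is of the moment at which its call begins: read the wrist's pose just before it. calibration takes no time and is no camera call; for the wrist camera it gives the pose at the moment of the call.
- manip.hand_in(): hands the job in, once; it reports no verdict.
The state is a dict: "clock": time; "joint_pos": joint angles; "joint_velocities": joint speeds; "tau": joint torques, N m; "position": TCP position; "ee_rot": TCP orientation; "ft_force": force on the tool from outside, world axes, zero at the start; "torque": the same for the moment, N m; "grip_width": opening from 0.0 (shut) to 1.0 (fully open).
Only numpy, scipy, OpenCV 4.12 (cv2) and the standard library are available. Lean on these libraries where they do the work, as an engineer would, in place of code of your own. Each camera call takes 0.05 s, during which the arm holds its last target. There are 200 camera calls.

TASK

The aluminium vice-jaw blank lies askew on the squaring plate. Slide it along the plate, without lifting it, until it sits snug and square against both fences; then grip it, lift it straight up off the plate and lower it gently onto the rubber pad of the stand, flat and centred, with its long sides parallel to the pad's long sides, and let go. Leave the other things on the bench where they are.

Things in the scene. Friction and masses are not known exactly. Their poses are not given: they have to be found in the camera images.
- squaring_plate: Fixed flat steel plate 170 (its x) x 200 (its y) x 10 mm; origin: centre of its underside. Two dark fences, 20 mm wide, stand 10 mm above its top face: the far one along the +x edge (inner face at x = +65 mm, y -95 to +70), the left one along the +y edge (inner face at y = +80 mm, x -80 to +55). Squared, the blank's long side is on the far fence, its short end on the left one.
- fence_corner (a point): Point on the plate's top face where the fences' inner faces would meet (+65, +80, +10 mm in the plate's frame); axes as the plate's. The squared blank's centre lies 22.5 mm in x and 45 mm in y back from it.
- blank_mid (a point): Centre of the loose aluminium block 45 (its x) x 90 (its y) x 36 mm high, about 0.36 kg (varies), with two 12 mm upright through holes at y = -26 and +26 mm; a half turn makes no difference. Starts flat on the squaring plate, clear of the fences, turned up to 0.5 rad either way from its axes. The fences are lower: the upper 26 mm of its sides stays free for fingers.
- stand: Low fixed stand: dark steel foot 90 (its x) x 130 (its y) x 5 mm, carrying a raised black rubber pad 60 (x) x 106 (y) mm whose top is 12 mm above the bench. Origin: centre of its underside, under the pad's centre. The pad's long sides run along y.
- pad_top (a point): Centre of the top face of the rubber pad, 12 mm above the stand's origin; axes as the stand's.
- bits: Bystander: small dark bit holder block with upright bits, 26 x 62 x 35 mm, near the front edge of the bench. Origin: centre of its underside.
- plug: Bystander: plug gauge, a lying metal rod with a red ring at one end, 23 x 89 x 20 mm, near the front edge at the left. Origin: centre of its underside.
- open_spanner: Bystander: lying spanner, 25 x 157 x 8 mm, at the back right. Origin: centre of its underside.

How it is judged:
By the outcome, as a careful person would: the job done as asked, in the order asked, and still so for the second after the job is handed in, with the robot touching nothing.
It also fails if it takes over 67 s, if anything falls off the work surface, if the arm or the gripper's body presses on something with over 40 N, if the wrist force passes 120 N, or if a joint passes its speed limit or range.

## Working session

There is one attempt and no reset: what is moved stays moved. The work goes in short steps, Python scripts to look and compute and a tool call to move; the robot and the scene stay as the last step left them, time stands still between calls to the robot, and variables do not carry over. Pictures are saved under pics/ and viewed, on a budget of 10 in all, crops included, one or two more only if the job needs it, and the job is handed in when it is done.

Besides the shell and the picture viewer there is one more tool, called by a JSON object that holds its "name" and its "arguments". servo_tool: Moves the arm, as the interface text tells. Its arguments: {"type":"object","properties":{"moves":{"type":"array","items":{"type":"object","properties":{"travel":{"type":"array","items":{"type":"number"}},"dr":{"type":"array","items":{"type":"number"}}}}},"claw":{"type":"number"},"squeeze":{"type":"number"}},"required":["moves"]}

```bash
mkdir -p pics
python3 - <<'E'
from workcell import manip
import cv2,numpy as np
o=manip.get_obs();print({k:np.round(v,3) for k,v in o.items()},manip.tcp_to_grasp)
for n in("scene","top"):
    im=manip.camera(n);c=manip.calibration(n);cv2.imwrite(f"pics/{n}0.png",im)
    print(n,np.round(c["intrinsics"],1).tolist(),np.round(c["view"],3).tolist())
E
```

```text
{'clock': np.float64(0.0), 'joint_pos': array([ 1.218,  0.333, -0.065,  1.461,  0.022,  1.35 , -0.088]), 'joint_velocities': array([ 0.   ,  0.   , -0.   , -0.001, -0.001,  0.001, -0.001]), 'tau': array([-0.0000e+00, -6.2545e+01,  4.9000e-02, -3.9159e+01,  1.6000e-02,
        1.0000e-02, -0.0000e+00]), 'position': array([ 0.202, -0.591,  0.23 ]), 'ee_rot': array([ 0.814, -0.581, -0.001, -0.   ]), 'ft_force': array([ 0.083, -0.228,  0.319]), 'torque': array([ 0.047, -0.069,  0.017]), 'grip_width': np.float64(1.005)} -0.0187
scene [[418.0, 0.0, 248.9], [0.0, 418.0, 196.6], [0.0, 0.0, 1.0]] [[-0.913, -0.407, 0.006, 0.444], [-0.2, 0.435, -0.878, 0.195], [0.355, -0.803, -0.479, 0.841], [0.0, 0.0, 0.0, 1.0]]
top [[409.6, 0.0, 251.7], [0.0, 409.6, 187.8], [0.0, 0.0, 1.0]] [[-0.016, -1.0, 0.001, -0.063], [-0.982, 0.015, -0.188, 0.544], [0.188, -0.004, -0.982, 0.845], [0.0, 0.0, 0.0, 1.0]]
```

View pics/top0.png

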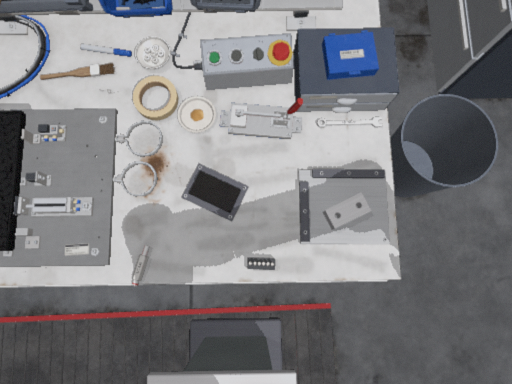

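View pics/scene0.png

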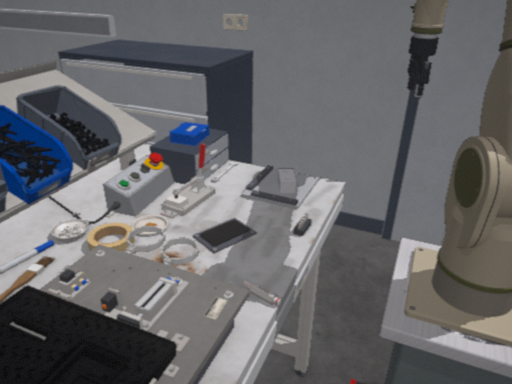

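The top view shows the plate at about (345,207) with its fences on the top and left sides, the blank at (348,211) and the stand at (215,191). The bits are at (261,263) and the spanner at (350,122). The scene view agrees with this layout. Next I'll enlarge the work area.

```bash
cat > h.py <<'E'
import numpy as np,cv2
from workcell import manip
def ray(c,uv,z):
    K,V=np.array(c["intrinsics"]),np.array(c["view"]);R,t=V[:3,:3],V[:3,3]
    C=-R.T@t; uv=np.atleast_2d(uv).astype(float)
    d=(R.T@np.linalg.solve(K,np.c_[uv,np.ones(len(uv))].T)).T
    return C+d*((z-C[2])/d[:,2])[:,None]
def proj(c,p):
    K,V=np.array(c["intrinsics"]),np.array(c["view"])
    q=K@(V[:3,:3]@np.atleast_2d(p).T+V[:3,3:]);return (q[:2]/q[2]).T
E
python3 - <<'E'
from h import *
im=cv2.imread("pics/top0.png");c=manip.calibration("top")
print(ray(c,[(348,211)],.046),ray(c,[(215,191)],.012),ray(c,[(304,174)],.02),ray(c,[(261,263)],.03))
cv2.imwrite("pics/crop0.png",cv2.resize(im[155:275,175:400],None,fx=3.5,fy=3.5,interpolation=cv2.INTER_CUBIC))
g=cv2.cvtColor(im,cv2.COLOR_BGR2GRAY)
print("dark contours")
for nm,m in(("dark",g<75),("blank",(g>140)&(g<175))):
    m=(m*255).astype(np.uint8);m[:155]=0;m[275:]=0;m[:,:175]=0;m[:,400:]=0
    for k in cv2.findContours(m,cv2.RETR_EXTERNAL,cv2.CHAIN_APPROX_NONE)[0]:
        if cv2.contourArea(k)>80: print(nm,cv2.contourArea(k),np.round(cv2.boxPoints(cv2.minAreaRect(k)),1).tolist())
print(g[190:232:4,325:375:4])
E
```

```text
[[ 0.48863688 -0.28119252  0.046     ]] [[0.54386062 0.01187726 0.012     ]] [[ 0.57866714 -0.19204327  0.02      ]] [[ 0.38022778 -0.08955546  0.03      ]]
dark contours
dark 1180.5 [[187.0, 194.1999969482422], [198.6999969482422, 169.1999969482422], [244.5, 190.60000610351562], [232.8000030517578, 215.60000610351562]]
dark 183.5 [[332.0, 170.0], [383.0, 170.0], [383.0, 177.0], [332.0, 177.0]]
dark 213.5 [[392.0, 155.0], [399.0, 155.0], [399.0, 197.0], [392.0, 197.0]]
blank 99.5 [[388.70001220703125, 254.10000610351562], [396.5, 251.5], [403.5, 272.5], [395.70001220703125, 275.1000061035156]]
blank 3845.0 [[306.5, 178.0], [391.70001220703125, 171.5], [397.6000061035156, 248.0], [312.29998779296875, 254.5]]
blank 6408.5 [[166.0, 180.6999969482422], [300.8999938964844, 167.6999969482422], [310.0, 262.6000061035156], [175.1999969482422, 275.6000061035156]]
blank 279.5 [[302.8999938964844, 159.8000030517578], [380.8999938964844, 158.6999969482422], [381.0, 168.0], [303.0, 169.10000610351562]]
[[146 144 146 145 144 141 144 139 140 142 141 141 142]
 [144 147 144 144 144 143 143 142 158 159 141 142 139]
 [145 144 144 142 144 144 158 160 166 165 145 143 140]
 [147 145 148 145 159 163 166 165 137 161 163 142 143]
 [145 147 161 165 167 165 163 165 106 127 163 145 139]
 [138 165 168 165 166 166 165 166 165 165 162 161 142]
 [ 89 167 169  87 160 167 167 167 164 164 138 130 139]
 [124 141 166 137 166 166 168 164 137 131 128 137 142]
 [145  91 167 166 167 165 139 130 131 139 144 145 142]
 [144 139 109 164 133 129 128 138 141 141 142 142 143]
 [144 141 134 163 177 183 180 152 141 141 141 146 178]]
```

View pics/crop0.png

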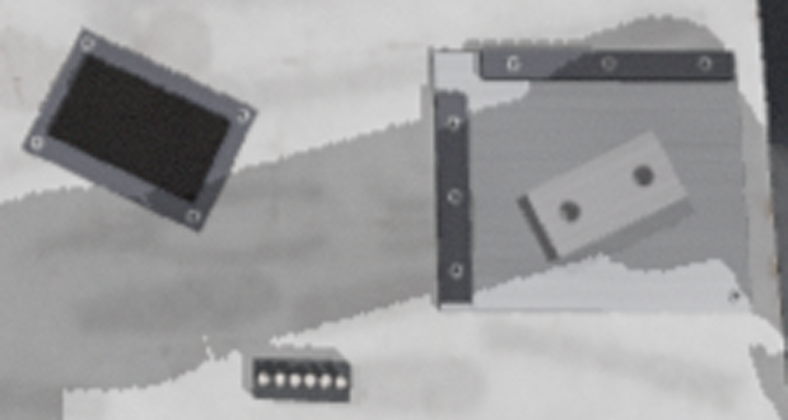

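The crop shows the fences' inner edges at about crop y=80 (far) and x=470 (left). The blank's top face has corners near (527,198), (652,132), (690,195) and (557,260). The pad corners are near (90,55), (230,118), (195,200) and (50,132).

Run:
```python
from h import *
im=cv2.imread("pics/top0.png");c=manip.calibration("top")
g=cv2.cvtColor(im,cv2.COLOR_BGR2GRAY)
def rect(m,z,x0,y0,x1,y1):
    M=np.zeros_like(g);M[y0:y1,x0:x1]=255*m[y0:y1,x0:x1]
    ks=cv2.findContours(M,cv2.RETR_EXTERNAL,cv2.CHAIN_APPROX_NONE)[0]
    k=max(ks,key=cv2.contourArea).reshape(-1,2)
    w=ray(c,k,z)[:,:2]*1000
    (cx,cy),(a,b),t=cv2.minAreaRect(w.astype(np.float32))
    B=cv2.boxPoints(((cx,cy),(a,b),t));e=B[1]-B[0];f=B[2]-B[1];l=e if np.hypot(*e)>np.hypot(*f) else f
    print(np.round([cx,cy,a,b],1),"long axis deg from +y:",round((np.degrees(np.arctan2(-l[0],l[1]))+90)%180-90,1))
rect(((g>152)&(g<174)),.046,322,190,376,232)
rect(g<50,.012,180,160,252,225)
rect(g<90,.005,180,160,252,225)
rect(g<95,.02,310,165,388,180)
rect(g<95,.02,296,178,314,245)
P=lambda u,v:(175+(u+.5)/3.5-.5,155+(v+.5)/3.5-.5)
print("far fence inner",(1000*ray(c,[P(485,80),P(733,80)],.01)).round(1))
print("left fence inner",(1000*ray(c,[P(470,95),P(472,303)],.02)).round(1))
print("blank",(1000*ray(c,[P(527,198),P(652,132),P(690,193),P(557,260)],.046)).round(1))
print("pad",(1000*ray(c,[P(90,55),P(230,118),P(195,202),P(50,132)],.012)).round(1))
```

```text
[ 491.4 -281.3   46.1   89.5] long axis deg from +y: 23.9
[543.1  12.7 105.1  59. ] long axis deg from +y: -26.0
[537.4  13.4 122.7  77.2] long axis deg from +y: -26.4
[ 578.2 -294.8  160.3   16.4] long axis deg from +y: -0.9
[ 485.2 -189.4   20.1  113.1] long axis deg from +y: 87.8
far fence inner [[ 572.3 -214.3   10. ]
 [ 569.7 -377.7   10. ]]
left fence inner [[ 560.3 -202.5   20. ]
 [ 426.  -198.1   20. ]]
blank [[ 489.  -231.5   46. ]
 [ 529.5 -312.1   46. ]
 [ 490.5 -333.3   46. ]
 [ 450.1 -248.1   46. ]]
pad [[592.8  45.7  12. ]
 [549.1 -46.1  12. ]
 [494.2 -22.9  12. ]
 [541.6  71.4  12. ]]
```

{"name": "servo_tool", "arguments": {"moves": [{"travel": [-25,-47,4]},{"travel": [-25,-47,4]},{"travel": [-25,-47,4]},{"travel": [-25,-47,4]},{"travel": [-25,-47,4]},{"travel": [-25,-47,4]},{"travel": [-25,-47,4]},{"travel": [-25,-44,4]}], "claw": 0}}

```text
$.moves[0]: bad value
```

{"name": "servo_tool", "arguments": {"moves": [{"dr": [0,0,-10]},{"dr": [0,0,-10]},{"dr": [0,0,-10]},{"dr": [0,0,-10]},{"dr": [0,0,-10]},{"dr": [0,0,-10]},{"dr": [0,0,-10]},{"dr": [0,0,-10]},{"dr": [0,0,-10]},{"dr": [0,0,-5]},{"dr": [0,0,0]}]}}

```text
$.moves[0]: bad value
```

```bash
cat >> h.py <<'E'
from scipy.spatial.transform import Rotation as Ro
def go(x,y,z,yaw):
    "remaining shift (tool axes, mm, before turning) and turn (deg) to a tool-down target (mm, deg)"
    o=manip.get_obs();R=Ro.from_quat(o["ee_rot"]);p=np.array(o["position"])*1000
    yw=np.radians(yaw);T=Ro.from_matrix(np.c_[[np.cos(yw),np.sin(yw),0],[np.sin(yw),-np.cos(yw),0],[0,0,-1]])
    X=R.as_matrix()[:,0]
    print("clock",round(float(o["clock"]),2),"p",p.round(1),"yaw",np.degrees(np.arctan2(X[1],X[0])).round(2),"w",round(float(o["grip_width"]),3),"F",np.round(o["ft_force"],1))
    print("travel",R.inv().apply(np.array([x,y,z])-p).round(1),"dr",np.degrees((R.inv()*T).as_rotvec()).round(2))
def shot(n,f):
    c=manip.calibration(n);im=manip.camera(n);cv2.imwrite(f"pics/{f}.png",im);np.savez(f"pics/{f}.npz",intrinsics=c["intrinsics"],view=c["view"]);return im,c
E
python3 - <<'E'
from h import *
go(491,-281.5,24,24)
im,c=shot("wrist","w1")
E
```

```text
clock 0.1 p [ 202.3 -591.   230.6] yaw -71.1 w 1.003 F [-0.4 -1.5  0. ]
travel [-199.  -373.4  206.8] dr [-6.00e-02  6.00e-02 -9.51e+01]
```

View pics/w1.png

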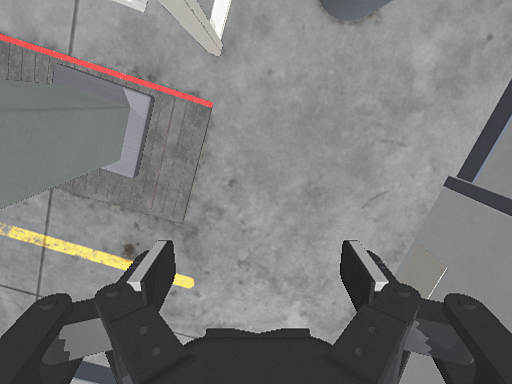

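The call was refused because every row needs both fields, so the arm hasn't moved and the picture shows only the floor. I'll resend it.

{"name": "servo_tool", "arguments": {"moves": [{"travel": [-25,-47,4],"dr": [0,0,0]},{"travel": [-25,-47,4],"dr": [0,0,0]},{"travel": [-25,-47,4],"dr": [0,0,0]},{"travel": [-25,-47,4],"dr": [0,0,0]},{"travel": [-25,-47,4],"dr": [0,0,0]},{"travel": [-25,-47,4],"dr": [0,0,0]},{"travel": [-25,-47,4],"dr": [0,0,0]},{"travel": [-25,-44,4],"dr": [0,0,0]}], "claw": 0}}

```text
clock: 1.15
position: [0.4915, -0.2798, 0.1991]
ee_rot: [0.814, -0.581, -0.0, 0.0]
ft_force: [0.6, -0.3, 1.0]
grip_width: 1.0
```

{"name": "servo_tool", "arguments": {"moves": [{"travel": [0,0,0],"dr": [0,0,-10]},{"travel": [0,0,0],"dr": [0,0,-10]},{"travel": [0,0,0],"dr": [0,0,-10]},{"travel": [0,0,0],"dr": [0,0,-10]},{"travel": [0,0,0],"dr": [0,0,-10]},{"travel": [0,0,0],"dr": [0,0,-10]},{"travel": [0,0,0],"dr": [0,0,-10]},{"travel": [0,0,0],"dr": [0,0,-10]},{"travel": [0,0,0],"dr": [0,0,-10]},{"travel": [0,0,0],"dr": [0,0,-5]},{"travel": [0,0,0],"dr": [0,0,0]}]}}

```text
clock: 2.52
position: [0.4904, -0.2813, 0.1991]
ee_rot: [0.978, 0.207, -0.0, -0.0]
ft_force: [0.4, -0.6, -0.5]
grip_width: 0.998
```

Run:
```python
from h import *
go(491,-281.5,24,24)
im,c=shot("wrist","w2")
```

```text
clock 2.52 p [ 490.4 -281.3  199.1] yaw 23.85 w 0.998 F [ 0.4 -0.6 -0.5]
travel [  0.5   0.4 175.1] dr [-0.02  0.01 -0.15]
```

View pics/w2.png

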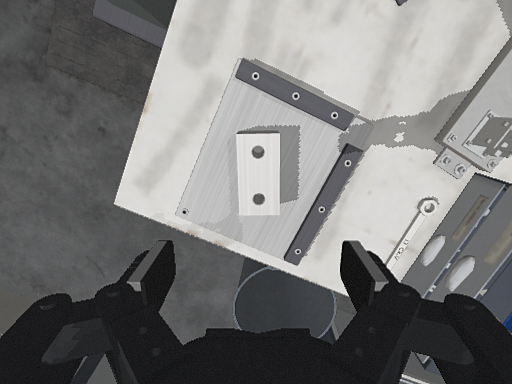

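The wrist view shows the blank's holes at (258,152) and (259,199). The far fence's inner edge runs from about (344,145) to (285,260), and the left fence's from about (237,79) to (345,129).

Run:
```python
from h import *
im=cv2.imread("pics/w2.png");c=np.load("pics/w2.npz");g=cv2.cvtColor(im,cv2.COLOR_BGR2GRAY)
C=-c["view"][:3,:3].T@c["view"][:3,3];print("cam",C.round(3))
print("holes",(1000*ray(c,[(258,152),(259,199)],.046)).round(1))
m=((g>205)*255).astype(np.uint8);M=np.zeros_like(m);M[128:220,230:285]=m[128:220,230:285]
k=max(cv2.findContours(M,0,1)[0],key=cv2.contourArea).reshape(-1,2)
r=cv2.minAreaRect((1000*ray(c,k,.046)[:,:2]).astype(np.float32));print("blank",r)
# fences: dark pixels; inner-edge points by scanning
def edges(pts,step,z):
    out=[]
    for (u,v) in pts:
        u,v=float(u),float(v)
        pr=[g[int(round(v+step[1]*i)),int(round(u+step[0]*i))] for i in range(45)]
        i=next((i for i,p in enumerate(pr) if p<110),None)
        if i: out.append((u+step[0]*(i-.5),v+step[1]*(i-.5)))
    w=1000*ray(c,out,z)[:,:2]
    vx,vy,x0,y0=cv2.fitLine(w.astype(np.float32),cv2.DIST_HUBER,0,.01,.01).ravel()
    print(len(w),"dir",np.degrees(np.arctan2(vy,vx)).round(2),"pt",x0.round(1),y0.round(1));return np.array([vx,vy]),np.array([x0,y0])
s=np.array([.89,.456]);t=np.array([-.456,.89])
P0=np.array([344,145]);A0=np.array([237,79])
for z1 in(.01,.02):
  for z2 in(.01,.02):
    d1,p1=edges([P0+t*q-s*18 for q in range(40,122,4)],s,z1)
    d2,p2=edges([A0+s*q+t*18 for q in range(8,112,4)],-t,z2)
    a=np.linalg.solve(np.c_[d1,-d2],p2-p1);print(z1,z2,"corner",(p1+d1*a[0]).round(1))
```

```text
cam [ 0.459 -0.212  0.341]
holes [[ 479.6 -255.7   46. ]
 [ 501.6 -302.6   46. ]]
blank ((490.16925048828125, -279.2655944824219), (44.76268005371094, 89.7614517211914), 25.08527374267578)
21 dir 88.83 pt 569.2 -312.4
26 dir -0.98 pt 485.7 -197.3
0.01 0.01 corner [ 571.5 -198.8]
21 dir 88.83 pt 569.2 -312.4
26 dir -0.98 pt 484.9 -197.8
0.01 0.02 corner [ 571.5 -199.3]
21 dir 88.83 pt 565.9 -309.3
26 dir -0.98 pt 485.7 -197.3
0.02 0.01 corner [ 568.1 -198.7]
21 dir 88.83 pt 565.9 -309.3
26 dir -0.98 pt 484.9 -197.8
0.02 0.02 corner [ 568.1 -199.2]
```

{"name": "servo_tool", "arguments": {"moves": [{"travel": [0,-1,40],"dr": [0,0,-1]},{"travel": [0,0,40],"dr": [0,0,0]},{"travel": [0,0,35],"dr": [0,0,0]},{"travel": [0,0,30],"dr": [0,0,0]},{"travel": [0,0,20],"dr": [0,0,0]},{"travel": [0,0,10],"dr": [0,0,0]},{"travel": [0,0,0],"dr": [0,0,0]}], "claw": 0}}

```text
clock: 3.45
position: [0.4902, -0.2804, 0.0243]
ee_rot: [0.977, 0.215, -0.0, -0.0]
ft_force: [0.3, -0.6, -0.2]
grip_width: 1.0
```

{"name": "servo_tool", "arguments": {"moves": [{"travel": [0,0,0],"dr": [0,0,0]},{"travel": [0,0,0],"dr": [0,0,0]},{"travel": [0,0,0],"dr": [0,0,0]},{"travel": [0,0,0],"dr": [0,0,0]},{"travel": [0,0,0],"dr": [0,0,0]},{"travel": [0,0,0],"dr": [0,0,0]},{"travel": [0,0,0],"dr": [0,0,0]},{"travel": [0,0,0],"dr": [0,0,0]}], "claw": 1, "squeeze": 25}}

```text
clock: 4.45
position: [0.4907, -0.2807, 0.0252]
ee_rot: [0.977, 0.215, 0.001, 0.001]
ft_force: [-1.3, 0.3, 5.7]
grip_width: 0.518
```

```bash
python3 -c "
from h import *
go(545,-249,24,-1.1)"
```

```text
clock 4.45 p [ 490.7 -280.7   25.2] yaw 24.89 w 0.518 F [-1.3  0.3  5.7]
travel [62.6 -5.9  1.2] dr [ 0.06 -0.06 25.99]
```

{"name": "servo_tool", "arguments": {"moves": [{"travel": [0,0,0],"dr": [0,0,4]},{"travel": [0,0,0],"dr": [0,0,5]},{"travel": [0,0,0],"dr": [0,0,5]},{"travel": [0,0,0],"dr": [0,0,5]},{"travel": [0,0,0],"dr": [0,0,4]},{"travel": [0,0,0],"dr": [0,0,3]},{"travel": [0,0,0],"dr": [0,0,0]}]}}

```text
clock: 5.32
position: [0.4909, -0.2807, 0.0252]
ee_rot: [1.0, -0.01, 0.001, 0.001]
ft_force: [0.9, -0.7, 4.9]
grip_width: 0.523
```

{"name": "servo_tool", "arguments": {"moves": [{"travel": [5,-3,0],"dr": [0,0,0]},{"travel": [8,-5,0],"dr": [0,0,0]},{"travel": [8,-5,0],"dr": [0,0,0]},{"travel": [8,-5,0],"dr": [0,0,0]},{"travel": [8,-5,0],"dr": [0,0,0]},{"travel": [8,-5,0],"dr": [0,0,0]},{"travel": [6,-3,0],"dr": [0,0,0]},{"travel": [2,-1,0],"dr": [0,0,0]},{"travel": [0,0,0],"dr": [0,0,0]},{"travel": [0,0,0],"dr": [0,0,0]}]}}

```text
clock: 6.58
position: [0.5433, -0.251, 0.0252]
ee_rot: [1.0, -0.01, -0.0, 0.001]
ft_force: [-4.5, -1.9, 8.1]
grip_width: 0.523
```

Run:
```python
from h import *
go(548.3,-245.1,24,-1.1)
im,c=shot("wrist","w3");im2,_=shot("top","t3")
cv2.imwrite("pics/v3.png",np.hstack([cv2.resize(im[40:340,60:460],(480,360)),cv2.resize(im2[155:255,290:400],(320,291))[:291] if 0 else cv2.copyMakeBorder(cv2.resize(im2[155:255,290:400],(320,291),interpolation=2),0,69,0,0,0)]))
```

```text
clock 6.58 p [ 543.3 -251.    25.2] yaw -1.18 w 0.523 F [-4.5 -1.9  8.1]
travel [ 4.9 -6.   1.2] dr [ 0.11  0.02 -0.08]
```

View pics/v3.png

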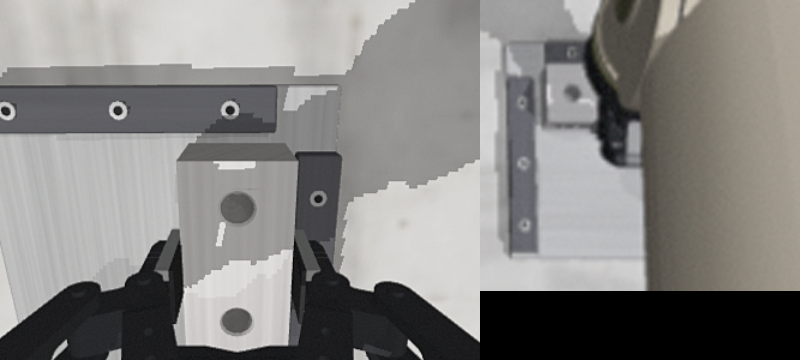

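The blank is nearly square in the jaws, with a few mm left to each fence. I'll advance gently and watch the force.

{"name": "servo_tool", "arguments": {"moves": [{"travel": [0,-1.5,0],"dr": [0,0,0]},{"travel": [0,-1.5,0],"dr": [0,0,0]},{"travel": [0,0,0],"dr": [0,0,0]}]}}

```text
clock: 7.05
position: [0.5442, -0.2479, 0.0252]
ee_rot: [1.0, -0.01, 0.001, 0.001]
ft_force: [-1.9, -4.9, 5.6]
grip_width: 0.519
```

{"name": "servo_tool", "arguments": {"moves": [{"travel": [0,-1,0],"dr": [0,0,0]},{"travel": [0,-1,0],"dr": [0,0,0]},{"travel": [0,0,0],"dr": [0,0,0]}]}}

```text
clock: 7.42
position: [0.5443, -0.2459, 0.0252]
ee_rot: [1.0, -0.01, 0.001, 0.001]
ft_force: [-0.6, -4.3, 5.1]
grip_width: 0.523
```

{"name": "servo_tool", "arguments": {"moves": [{"travel": [1,0,0],"dr": [0,0,0]},{"travel": [1,0,0],"dr": [0,0,0]},{"travel": [0,0,0],"dr": [0,0,0]}]}}

```text
clock: 7.8
position: [0.5444, -0.2459, 0.0252]
ee_rot: [1.0, -0.01, -0.001, 0.001]
ft_force: [-9.9, -2.1, 15.1]
grip_width: 0.523
```

{"name": "servo_tool", "arguments": {"moves": [{"travel": [1,0,0],"dr": [0,0,0]},{"travel": [1,0,0],"dr": [0,0,0]},{"travel": [0,0,0],"dr": [0,0,0]}]}}

```text
clock: 8.18
position: [0.5465, -0.2457, 0.0253]
ee_rot: [1.0, -0.01, -0.001, 0.001]
ft_force: [-11.1, -1.3, 15.2]
grip_width: 0.523
```

{"name": "servo_tool", "arguments": {"moves": [{"travel": [1,0,0],"dr": [0,0,0]},{"travel": [1,0,0],"dr": [0,0,0]},{"travel": [0,0,0],"dr": [0,0,0]}]}}

```text
clock: 8.55
position: [0.5482, -0.2456, 0.0253]
ee_rot: [1.0, -0.01, -0.002, 0.001]
ft_force: [-12.9, -1.2, 17.7]
grip_width: 0.52
```

{"name": "servo_tool", "arguments": {"moves": [{"travel": [0,-1,0],"dr": [0,0,0]},{"travel": [0,-1,0],"dr": [0,0,0]},{"travel": [0,0,0],"dr": [0,0,0]}]}}

```text
clock: 8.93
position: [0.5482, -0.2456, 0.0253]
ee_rot: [1.0, -0.011, -0.001, 0.002]
ft_force: [-10.4, -6.6, 13.6]
grip_width: 0.52
```

{"name": "servo_tool", "arguments": {"moves": [{"travel": [1,0,0],"dr": [0,0,0]},{"travel": [0,0,0],"dr": [0,0,0]}]}}

```text
clock: 9.18
position: [0.5482, -0.2456, 0.0253]
ee_rot: [1.0, -0.011, -0.002, 0.002]
ft_force: [-16.2, -5.8, 18.7]
grip_width: 0.524
```

{"name": "servo_tool", "arguments": {"moves": [{"travel": [0,-1,0],"dr": [0,0,0]},{"travel": [0,0,0],"dr": [0,0,0]}]}}

```text
clock: 9.43
position: [0.5482, -0.2455, 0.0253]
ee_rot: [1.0, -0.011, -0.002, 0.002]
ft_force: [-14.4, -7.9, 17.9]
grip_width: 0.52
```

{"name": "servo_tool", "arguments": {"moves": [{"travel": [0,-1,0],"dr": [0,0,0]},{"travel": [0,-1,0],"dr": [0,0,0]},{"travel": [0,0,0],"dr": [0,0,0]}]}}

```text
clock: 9.8
position: [0.5482, -0.2454, 0.0253]
ee_rot: [1.0, -0.012, -0.002, 0.003]
ft_force: [-13.6, -13.6, 14.1]
grip_width: 0.521
```

{"name": "servo_tool", "arguments": {"moves": [{"travel": [1,0,0],"dr": [0,0,0]},{"travel": [1,0,0],"dr": [0,0,0]},{"travel": [0,0,0],"dr": [0,0,0]}]}}

```text
clock: 10.18
position: [0.5482, -0.2454, 0.0253]
ee_rot: [1.0, -0.012, -0.004, 0.003]
ft_force: [-23.1, -12.7, 23.7]
grip_width: 0.522
```

{"name": "servo_tool", "arguments": {"moves": [{"travel": [0,-1,0],"dr": [0,0,0]},{"travel": [0,-1,0],"dr": [0,0,0]},{"travel": [0,0,0],"dr": [0,0,0]}]}}

```text
clock: 10.55
position: [0.5482, -0.2454, 0.0253]
ee_rot: [1.0, -0.013, -0.004, 0.004]
ft_force: [-22.1, -18.2, 20.2]
grip_width: 0.523
```

Run:
```python
from h import *
go(548.3,-245.1,24,-1.1);print(manip.get_obs()["torque"])
im,c=shot("wrist","w4")
cv2.imwrite("pics/v4.png",cv2.resize(im[90:290,140:440],(780,520),interpolation=2))
```

```text
clock 10.55 p [ 548.2 -245.4   25.3] yaw -1.46 w 0.523 F [-22.1 -18.2  20.2]
travel [ 0.1 -0.3  1.3] dr [ 0.47  0.4  -0.36]
[-3.59106433  4.6605881   0.32911091]
```

View pics/v4.png

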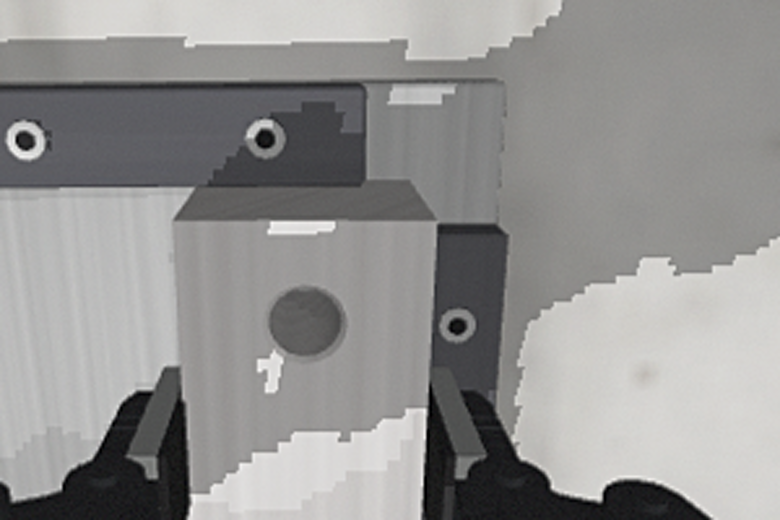

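Both axes have stopped at the predicted squared pose while the force keeps rising, and in the picture the end face meets the fence edge with no gap. I'll ease the load, open the jaws and check the fit.

{"name": "servo_tool", "arguments": {"moves": [{"travel": [-1,1.5,0],"dr": [0,0,0]},{"travel": [-1,1.5,0],"dr": [0,0,0]},{"travel": [-1,1.5,0],"dr": [0,0,0]},{"travel": [0,0.5,0],"dr": [0,0,0]}]}}

```text
clock: 11.1
position: [0.5481, -0.2454, 0.0252]
ee_rot: [1.0, -0.011, -0.001, 0.002]
ft_force: [-10.9, -5.7, 14.4]
grip_width: 0.52
```

{"name": "servo_tool", "arguments": {"moves": [{"travel": [0,0,0],"dr": [0,0,0]},{"travel": [0,0,0],"dr": [0,0,0]},{"travel": [0,0,0],"dr": [0,0,0]},{"travel": [0,0,0],"dr": [0,0,0]},{"travel": [0,0,0],"dr": [0,0,0]},{"travel": [0,0,0],"dr": [0,0,0]}], "claw": 0.25}}

```text
clock: 11.85
position: [0.5499, -0.2425, 0.0243]
ee_rot: [1.0, -0.01, 0.0, 0.0]
ft_force: [0.4, 0.1, 1.0]
grip_width: 0.749
```

Run:
```python
from h import *
go(548.3,-245.1,24,-1.1)
im,c=shot("wrist","w5");g=cv2.cvtColor(im,cv2.COLOR_BGR2GRAY)
cv2.imwrite("pics/v5.png",cv2.resize(im[90:290,140:440],(780,520),interpolation=2))
a=cv2.imread("pics/w4.png").astype(int)
```

```text
clock 11.85 p [ 549.9 -242.5   24.3] yaw -1.1 w 0.749 F [0.4 0.1 1. ]
travel [-1.6  2.6  0.3] dr [ 0. -0. -0.]
```

View pics/v5.png

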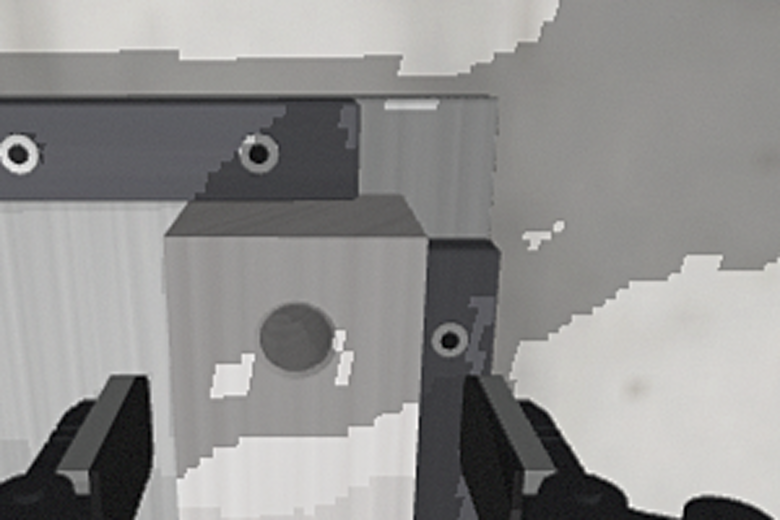

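The released blank hasn't moved: its end lies on the left fence, its long side on the far fence, and its edges are parallel to both. I'll centre the tool, grip and lift.

{"name": "servo_tool", "arguments": {"moves": [{"travel": [-1.7,2.9,0],"dr": [0,0,0]},{"travel": [0,0,0],"dr": [0,0,0]}]}}

```text
clock: 12.15
position: [0.5479, -0.2459, 0.0243]
ee_rot: [1.0, -0.01, -0.0, 0.0]
ft_force: [0.8, 0.1, 0.0]
grip_width: 0.752
```

{"name": "servo_tool", "arguments": {"moves": [{"travel": [0,0,0],"dr": [0,0,0]},{"travel": [0,0,0],"dr": [0,0,0]},{"travel": [0,0,0],"dr": [0,0,0]},{"travel": [0,0,0],"dr": [0,0,0]},{"travel": [0,0,0],"dr": [0,0,0]},{"travel": [0,0,0],"dr": [0,0,0]},{"travel": [0,0,0],"dr": [0,0,0]}], "claw": 1, "squeeze": 60}}

```text
clock: 13.02
position: [0.548, -0.2455, 0.0246]
ee_rot: [1.0, -0.01, -0.0, 0.0]
ft_force: [-3.6, 1.3, 5.3]
grip_width: 0.511
```

{"name": "servo_tool", "arguments": {"moves": [{"travel": [0,0,-3],"dr": [0,0,0]},{"travel": [0,0,-5],"dr": [0,0,0]},{"travel": [0,0,-8],"dr": [0,0,0]},{"travel": [0,0,-10],"dr": [0,0,0]},{"travel": [0,0,-14],"dr": [0,0,0]},{"travel": [0,0,-15],"dr": [0,0,0]},{"travel": [0,0,-15],"dr": [0,0,0]},{"travel": [0,0,-10],"dr": [0,0,0]},{"travel": [0,0,0],"dr": [0,0,0]}]}}

```text
clock: 14.15
position: [0.5486, -0.2456, 0.1053]
ee_rot: [1.0, -0.01, 0.001, 0.0]
ft_force: [-0.7, 0.3, -2.7]
grip_width: 0.512
```

```bash
python3 -c "
from h import *
go(543,12.5,104,-26)
im=shot('wrist','w6')[0];cv2.imwrite('pics/v6.png',im)"
```

```text
clock 14.15 p [ 548.6 -245.6  105.3] yaw -1.11 w 0.512 F [-0.7  0.3 -2.7]
travel [ -10.6 -258.     1.1] dr [ 0.03 -0.09 24.89]
```

View pics/v6.png

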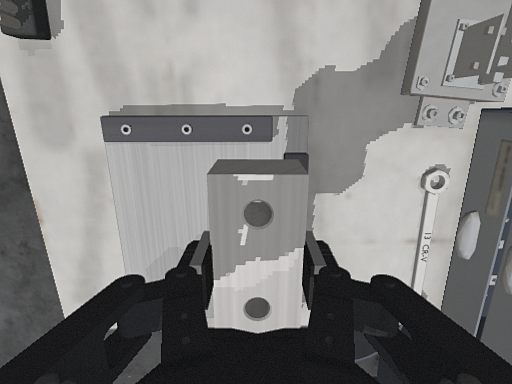

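The blank is held straight and clear of the plate, with its holes at (258,213) and (257,308). I'll go part of the way and take a closer look at the pad from there.

{"name": "servo_tool", "arguments": {"moves": [{"travel": [-2,-20,-5],"dr": [0,0,0]},{"travel": [-2,-35,-10],"dr": [0,0,0]},{"travel": [-2,-40,-10],"dr": [0,0,0]},{"travel": [-2,-40,-10],"dr": [0,0,0]},{"travel": [-2,-20,-5],"dr": [0,0,0]},{"travel": [0,0,0],"dr": [0,0,0]},{"travel": [0,0,0],"dr": [0,0,0]}]}}

```text
clock: 15.08
position: [0.5408, -0.0917, 0.1438]
ee_rot: [1.0, -0.01, -0.0, 0.0]
ft_force: [0.5, -0.1, -2.9]
grip_width: 0.513
```

Run:
```python
from h import *
c6=np.load("pics/w6.npz");h=1000*ray(c6,[(258,213),(257,308)],.1263)
print("holes",h.round(1),"mid",h.mean(0).round(1),"d",np.linalg.norm(h[0]-h[1]).round(1),"ang",np.degrees(np.arctan2(-(h[0]-h[1])[0],(h[0]-h[1])[1])).round(2))
go(543,12.5,104,-26)
im,c=shot("wrist","w7");g=cv2.cvtColor(im,cv2.COLOR_BGR2GRAY)
for th in(40,50,60):
  m=((g<th)*255).astype(np.uint8);m[200:]=0
  for k in cv2.findContours(m,0,1)[0]:
    if cv2.contourArea(k)>800:
        k=k.reshape(-1,2);w=(1000*ray(c,k,.012)[:,:2]).astype(np.float32);r=cv2.minAreaRect(w);print(th,r,k.min(0),k.max(0))
cv2.imwrite("pics/v7.png",im)
```

```text
holes [[ 548.7 -217.6  126.3]
 [ 547.2 -269.6  126.3]] mid [ 548.  -243.6  126.3] d 52.0 ang -1.68
clock 15.07 p [540.8 -91.7 143.8] yaw -1.19 w 0.513 F [ 0.5 -0.1 -2.9]
travel [ 1.000e-01 -1.042e+02  3.980e+01] dr [ 0.05  0.03 24.81]
40 ((543.5322875976562, 14.980548858642578), (104.73442077636719, 59.128868103027344), 63.801082611083984) [207   0] [307 134]
50 ((543.4556274414062, 15.085277557373047), (105.04417419433594, 59.53853225708008), 63.80754852294922) [207   0] [315 134]
60 ((543.627197265625, 15.116157531738281), (105.22535705566406, 59.84395217895508), 63.779109954833984) [206   0] [315 134]
```

View pics/v7.png

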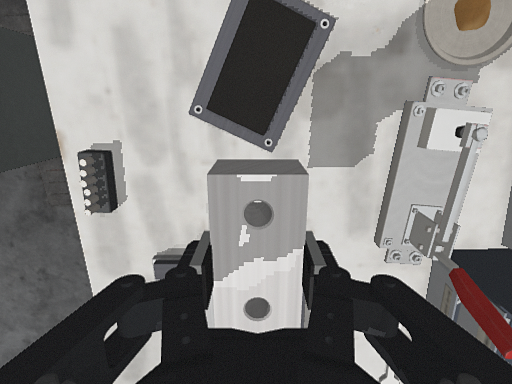

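The pad's near part is in clear view, and the wrist measurement gives (543.5, 15.0) at -26.2°. That agrees with the top camera's (543, 12.7), and the blank in the hand shows the same +2 mm y bias, so the target TCP is (543, 13).

{"name": "servo_tool", "arguments": {"moves": [{"travel": [0,-20,0],"dr": [0,0,0]},{"travel": [0,-35,10],"dr": [0,0,0]},{"travel": [0,-35,15],"dr": [0,0,0]},{"travel": [0,-15,15],"dr": [0,0,0]},{"travel": [0,0,10],"dr": [0,0,4]},{"travel": [0,0,10],"dr": [0,0,6]},{"travel": [0,0,10],"dr": [0,0,6]},{"travel": [0,0,10],"dr": [0,0,6]},{"travel": [0,0,5],"dr": [0,0,3]},{"travel": [0,0,0],"dr": [0,0,0]},{"travel": [0,0,0],"dr": [0,0,0]}]}}

```text
clock: 16.5
position: [0.5433, 0.0141, 0.0593]
ee_rot: [0.974, -0.226, 0.0, 0.0]
ft_force: [-0.4, 0.2, -2.3]
grip_width: 0.517
```

Run:
```python
from h import *
go(543.2,13,30,-26.1)
im=shot("wrist","w8")[0];t=shot("top","t8")[0]
cv2.imwrite("pics/v8.png",np.hstack([im[:300],cv2.resize(t[150:240,165:265],(288,300))]))
```

```text
clock 16.5 p [543.3  14.1  59.3] yaw -26.09 w 0.517 F [-0.4  0.2 -2.3]
travel [ 0.3  1.  29.3] dr [ 0.01 -0.01  0.01]
```

View pics/v8.png

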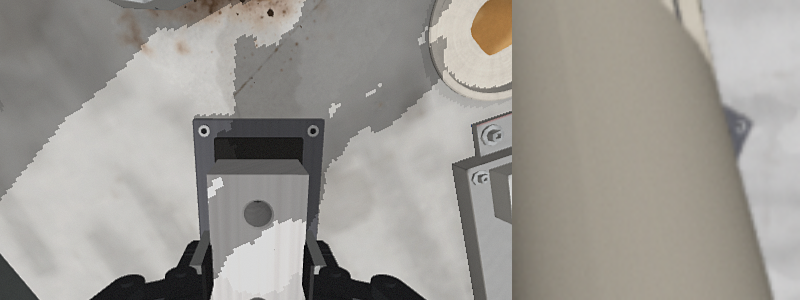

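The blank is parallel to the pad and centred on it sideways: pad columns 214–303, blank columns 207–308. Lowering now.

{"name": "servo_tool", "arguments": {"moves": [{"travel": [0.3,1,8],"dr": [0,0,0]},{"travel": [0,0,8],"dr": [0,0,0]},{"travel": [0,0,6],"dr": [0,0,0]},{"travel": [0,0,4],"dr": [0,0,0]},{"travel": [0,0,2],"dr": [0,0,0]},{"travel": [0,0,1],"dr": [0,0,0]},{"travel": [0,0,0],"dr": [0,0,0]}]}}

```text
clock: 17.48
position: [0.5431, 0.0137, 0.0304]
ee_rot: [0.974, -0.226, 0.0, 0.0]
ft_force: [-0.4, -0.1, -3.4]
grip_width: 0.511
```

{"name": "servo_tool", "arguments": {"moves": [{"travel": [0,0,1],"dr": [0,0,0]},{"travel": [0,0,0.7],"dr": [0,0,0]},{"travel": [0,0,0],"dr": [0,0,0]}]}}

```text
clock: 17.85
position: [0.543, 0.0137, 0.0286]
ee_rot: [0.974, -0.226, 0.0, 0.0]
ft_force: [0.0, 0.4, -2.1]
grip_width: 0.513
```

{"name": "servo_tool", "arguments": {"moves": [{"travel": [0,0,0.7],"dr": [0,0,0]},{"travel": [0,0,0.5],"dr": [0,0,0]},{"travel": [0,0,0],"dr": [0,0,0]}]}}

```text
clock: 18.23
position: [0.543, 0.0137, 0.0274]
ee_rot: [0.974, -0.226, 0.0, 0.0]
ft_force: [0.7, -0.0, -2.7]
grip_width: 0.512
```

{"name": "servo_tool", "arguments": {"moves": [{"travel": [0,0,0.5],"dr": [0,0,0]},{"travel": [0,0,0.4],"dr": [0,0,0]},{"travel": [0,0,0],"dr": [0,0,0]}]}}

```text
clock: 18.6
position: [0.543, 0.0137, 0.0266]
ee_rot: [0.974, -0.226, 0.0, 0.0]
ft_force: [-1.7, -0.4, -0.4]
grip_width: 0.512
```

{"name": "servo_tool", "arguments": {"moves": [{"travel": [0,0,0.4],"dr": [0,0,0]},{"travel": [0,0,0.3],"dr": [0,0,0]},{"travel": [0,0,0],"dr": [0,0,0]}]}}

```text
clock: 18.98
position: [0.543, 0.0137, 0.0266]
ee_rot: [0.974, -0.226, 0.0, 0.0]
ft_force: [-4.8, 1.0, 10.0]
grip_width: 0.513
```

The blank made contact at TCP z = 26.6 mm, as predicted. I'll release it and rise straight up.

{"name": "servo_tool", "arguments": {"moves": [{"travel": [0,0,-0.5],"dr": [0,0,0]},{"travel": [0,0,0],"dr": [0,0,0]},{"travel": [0,0,0],"dr": [0,0,0]},{"travel": [0,0,0],"dr": [0,0,0]},{"travel": [0,0,0],"dr": [0,0,0]},{"travel": [0,0,0],"dr": [0,0,0]},{"travel": [0,0,0],"dr": [0,0,0]}], "claw": 0}}

```text
clock: 19.85
position: [0.543, 0.0137, 0.0263]
ee_rot: [0.974, -0.226, 0.0, 0.0]
ft_force: [0.2, 0.2, -0.5]
grip_width: 0.999
```

{"name": "servo_tool", "arguments": {"moves": [{"travel": [0,0,-10],"dr": [0,0,0]},{"travel": [0,0,-25],"dr": [0,0,0]},{"travel": [0,0,-40],"dr": [0,0,0]},{"travel": [0,0,-40],"dr": [0,0,0]},{"travel": [0,0,-40],"dr": [0,0,0]},{"travel": [0,30,-20],"dr": [0,0,0]},{"travel": [0,30,0],"dr": [0,0,0]},{"travel": [0,0,0],"dr": [0,0,0]}]}}

```text
clock: 20.85
position: [0.516, -0.0425, 0.2022]
ee_rot: [0.974, -0.228, 0.001, 0.001]
ft_force: [0.3, 0.1, -0.2]
grip_width: 0.995
```

Run:
```python
from h import *
go(543,13,200,-26)
im,c=shot("wrist","w9");t=shot("top","t9")[0]
cv2.imwrite("pics/v9.png",im)
for p in[(543.5,15,12)]:print(proj(c,np.array(p)/1000))
```

```text
clock 20.85 p [516.  -42.5 202.2] yaw -26.31 w 0.995 F [ 0.3  0.1 -0.2]
travel [ -0.4 -61.7   2.2] dr [ 0.05 -0.08 -0.31]
[[257.1730258  114.51396753]]
```

View pics/v9.png

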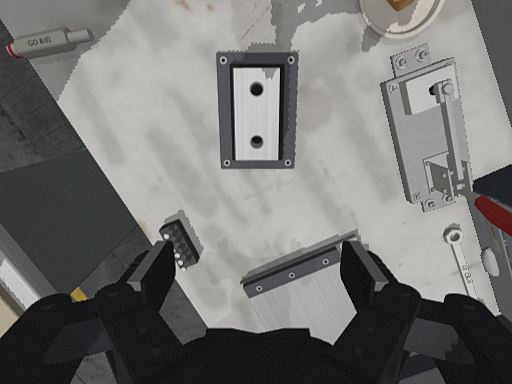

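The blank sits on the pad with holes at (257,89) and (257,142). The foot's screws are at (224,60), (290,60), (227,163) and (291,163). One numeric check before handing in.

Run:
```python
from h import *
im=cv2.imread("pics/w9.png");c=np.load("pics/w9.npz");g=cv2.cvtColor(im,cv2.COLOR_BGR2GRAY)
h=1000*ray(c,[(257,89),(257,142)],.048);print("blank by holes",h.mean(0).round(1),np.linalg.norm(h[0]-h[1]).round(1),np.degrees(np.arctan2(*(h[0]-h[1])[:2])).round(1))
M=np.zeros_like(g);M[45:175,210:305]=(g<120)[45:175,210:305]*255
k=max(cv2.findContours(M,0,1)[0],key=cv2.contourArea).reshape(-1,2)
print("foot",cv2.minAreaRect((1000*ray(c,k,.005)[:,:2]).astype(np.float32)))
M[:]=0;M[60:165,222:292]=(g<55)[60:165,222:292]*255
k=max(cv2.findContours(M,0,1)[0],key=cv2.contourArea).reshape(-1,2)
print("pad",cv2.minAreaRect((1000*ray(c,k,.012)[:,:2]).astype(np.float32)))
M[:]=0;M[60:165,222:292]=(g>150)[60:165,222:292]*255
k=max(cv2.findContours(M,0,1)[0],key=cv2.contourArea).reshape(-1,2)
print("blank",cv2.minAreaRect((1000*ray(c,k,.048)[:,:2]).astype(np.float32)))
```

```text
blank by holes [543.1  14.8  48. ] 51.8 26.4
foot ((545.5538330078125, 18.91729736328125), (135.87486267089844, 90.49301147460938), 63.84360122680664)
pad ((543.9620971679688, 16.245914459228516), (104.65518951416016, 59.996620178222656), 63.80177307128906)
blank ((542.7655639648438, 15.630325317382812), (88.83045959472656, 44.63572692871094), 63.754512786865234)
```

Blank and pad centres agree within about 1.5 mm and their angles within 0.1–0.3°. Handing in.

```bash
python3 -c "
from workcell import manip
print(manip.hand_in())"
```

```text
the job is handed in; nothing more can be done
None
```

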